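# Set the torque sleeve for the waiting box and lock it

### The arm

A 6-joint arm with a two-finger parallel gripper is mounted at the origin on the work surface. World frame = base frame: x ahead of the robot, y to its left, z up, the work surface at z = 0. Lengths are in m, angles in rad, forces in N, time in s.
With the tool pointing down it reaches from about 0.375 to 0.825 m from the base axis. Payload 5.5 kg.
Tool frame: the origin (TCP) lies midway between the tips of the shut fingers; the grasp point (between the pads) lies 19 mm behind it; z points along the fingers, y is the direction in which the jaws open and shut (so a half turn about z gives the same grasp; the last joint's range is limited). The gripper opens to 85 mm and grips with 20 to 120 N. Pads are 22 mm wide; open, the fingers measure 114 mm over their backs; the gripper's body (76 mm by 85 mm) begins 54 mm behind the grasp point. The pads swing forward as they close: fully open they stand 13 mm farther back than shut.
Start: joints at [-1.279, 0.314, -0.047, 1.21, 0, 1.571], TCP at [0.173, -0.575, 0.231] pointing down, gripper open.
Joint ranges: [-2.67, 2.67], [-0.69, 1.73], [-1.03, 1.25], [-2.08, 2.16], [-1.42, 1.45], [-3.14, 3.14]. Speed limits (rad/s): [2.39, 2.39, 3.01, 3.14, 3.14, 3.14].

### API

Orientations are given as a rotation vector (axis times angle).
In Python, from plant import * gives the robot as it stands.
- The arm moves only by the shell command python3 -m jog 'ROWS' [FORCE]. ROWS is JSON, a list that holds one entry, the list of rows, each a list of 7 numbers: the shift along the world's x, y, z in cm, then the turn, a rotation vector about the world's x, y, z in rad, then the gripper's target within -1 to 1 (fully open at 1, half-way at 0, shut at -1). A call has exactly 8 rows; each row shifts and turns the commanded pose from where the row before left it; what a row does not reach is not made up. A row lasts 1/8 s, in which the tool goes at most 62.5 mm and 10.7 degrees, less where a joint would pass 70% of its speed; a pose out of reach is approached as far as the arm can. A call is refused whole if a number of a shift passes 6.25 or a number of a turn 0.188, either way. A call with a gripper value outside its range is refused whole. The fingers move at their own pace and stop on an object; FORCE is the grip in N (left out, the last holds). Time passes only in rows, so rows that do not move let the fingers close, or fill a call up. It gives the time, the measured TCP pose, the force and the opening at its end, in the units of the state.
- get_state(): the state, without advancing time (a new reading comes with each control period).
- camera(name): name is "side" or "top"; returns a dict with "pixels" (480x640x3 uint8, blue, green, red), "z_map" (480x640 float32, m along the optical axis (not along the pixel's ray), 0 where there is no reading), "intrinsics" (3x3 intrinsics, pixels), "T" (4x4, takes a point from camera to world coordinates). Camera axes: x right, y down, z forward; pixel columns grow to the right and rows downward; lengths in m; the calibration is good to about 2 mm. A picture is of the moment at which its call begins.
- finish_job(): hands the job in, once; it reports no verdict.
The state is a dict: "t": time; "joints": joint angles; "joint_vel": joint speeds; "joint_torque": joint torques, N m; "position": TCP position; "orientation": TCP orientation; "force": force on the tool from outside, world axes, zero at the start; "torque": the same for the moment, N m; "grip_width": finger opening in m.
Only numpy, scipy, OpenCV 4.12 (cv2) and the standard library are available. Lean on these libraries where they do the work, as an engineer would, in place of code of your own. Each camera call takes 0.05 s, during which the arm holds its last target. There are 200 camera calls.

### The job

The instrument box lying on the green mat is the next one to be screwed shut: set the numbered sleeve of the upright torque screwdriver to suit it, 2 for the blue plastic box or 8 for the bare aluminium box, so that this number has clicked in at the red pointer. Then push the orange lock slide fully home, towards the screwdriver. Leave everything else on the bench where it is.

Things in the scene. Friction and masses are not known exactly. Their poses are not given: they have to be found in the camera images.
- dock: Black dock, 100 x 240 x 26 mm, fixed; the yellow-handled torque screwdriver stands upright in it, nose up (steel nose 18 mm wide, top 195 mm above the bench). Origin on the bench below the screwdriver's axis; z up. The dock reaches 65 mm to its -y side and 175 mm to its +y side, where the lock slide runs along y. The red pointer is on the +x side.
- collar_grip (a point): On the sleeve's vertical axis, 150 mm above the bench: the height to grip. The sleeve is a black ribbed round hub, 44 mm in diameter, from 124 to 165 mm above the bench, with a white skirt below it, 104 mm in diameter, 118 to 124 mm above the bench. The steel nose stands up through the hub's middle. A yellow bar on the hub's top is in line with number 5; a yellow patch on the skirt lies opposite.
- collar (a joint): Sleeve angle, rad: 0 with number 1 at the red pointer, growing 0.349 (20 degrees) per number as the sleeve turns clockwise seen from above, to 2.793 at 9: number n is at 0.349 x (n - 1). End stops at 1 and 9. It clicks at every number (about 0.15 N m) and settles into the nearest click when let go.
- pointer (a point): Tip of the red pointer at the skirt's edge, 53 mm from the sleeve's axis on the dock's +x side, 121 mm above the bench. The number beside it is the setting. The skirt's black numbers 1 to 9 are 20 degrees apart and increase counter-clockwise seen from above.
- lock (a joint): Lock slide, m: 0 fully open (away from the screwdriver), 0.020 fully home; it moves along the dock's -y direction, towards the screwdriver, with about 2.5 N of friction and stays where it is left. It goes fully home only when the sleeve sits in a click, and then holds the sleeve.
- lock_tab (a point): Centre of the top of the orange upright tab of the lock slide, 85 mm above the bench. The tab is 22 mm (dock x) by 16 mm (dock y) and 50 mm tall; its axis is 140 mm from the sleeve's axis when open, 120 mm when home. It can be pinched from above across the dock's x direction, or pushed.
- green_mat: Green mat, 200 x 160 x 3 mm, flat on the bench, fixed; origin at the centre of its underside. The box lying on it decides the setting.
- grey_mat: Grey mat of the same size, fixed; the other box waits on it. Origin at the centre of its underside.
- plastic_box: Blue plastic instrument box, 120 x 80 x 41 mm, loose; origin at the centre of its underside. Needs setting 2.
- metal_box: Bare aluminium instrument box, 120 x 80 x 41 mm, loose; origin at the centre of its underside. Needs setting 8.
- spool: Bystander: black spool, 60 mm in diameter, 50 mm tall, loose; origin at the centre of its underside.
- perfboard: Bystander: green circuit board, 80 x 60 x 6 mm, loose, flat on the bench; origin at the centre of its underside.
- multimeter: Bystander: orange and black multimeter, 150 x 75 x 45 mm, loose, lying flat; origin at the centre of its underside.
- screwdriver: Bystander: red-handled screwdriver, 170 mm long, loose, lying along its x axis; origin on its underside, midway.
- brush: Bystander: brush, 170 mm long, loose, lying along its x axis; origin on its underside, midway.

How it is judged:
On the way, in this order (a step that is already met when the one before it is completed fails the run):
1. the sleeve stands at the number for the box on the green mat while the lock slide is still open (within 9 mm of fully open) (((horizontal distance between plastic_box and green_mat below 0.08 m and value of joint collar between 0.22907 and 0.46907 rad) or (horizontal distance between metal_box and green_mat below 0.08 m and value of joint collar between 2.32349 and 2.56349 rad)) and value of joint lock below 0.009 m), for 0.2 s.
2. then the lock slide is home (within 1.5 mm) (((horizontal distance between plastic_box and green_mat below 0.08 m and value of joint collar between 0.22907 and 0.46907 rad) or (horizontal distance between metal_box and green_mat below 0.08 m and value of joint collar between 2.32349 and 2.56349 rad)) and value of joint lock above 0.0185 m), for 0.2 s.
At the end, for the whole second after the job is handed in: The sleeve stands in its click at 2 if the blue plastic box is on the green mat, or at 8 if the aluminium box is (within 0.1 rad, less than a third of a click), and the lock slide is within 1.5 mm of fully home. Boxes and bystanders are where they were (within 20 mm) (((horizontal distance between plastic_box and green_mat below 0.08 m and value of joint collar between 0.24907 and 0.44907 rad) or (horizontal distance between metal_box and green_mat below 0.08 m and value of joint collar between 2.34349 and 2.54349 rad)) and value of joint lock above 0.0185 m); the robot touches nothing.
It fails at once if one of the two boxes is moved by more than 20 mm (distance of any of plastic_box, metal_box from where it was at the start of the episode above 0.02 m).
It fails at once if the spool, circuit board, multimeter, screwdriver or brush is moved by more than 20 mm (distance of any of spool, perfboard, multimeter, screwdriver, brush from where it was at the start of the episode above 0.02 m).
It also fails if it takes over 45 s, if anything falls off the work surface, if the arm or the gripper's body presses on something with over 40 N, if the wrist force passes 120 N, or if a joint passes its speed limit or range.

## Working session

There is one attempt and no reset: what is moved stays moved. The work goes in short steps, Python scripts to look and compute and a shell command to move; the robot and the scene stay as the last step left them, time stands still between calls to the robot, and variables do not carry over. Pictures are saved under pics/ and viewed, about 8 in all and at most 12, crops included, and the job is handed in when it is done.

```bash
mkdir -p pics; ls; cat > h.py <<'E'
from plant import *
import numpy as np, cv2
def ray(c,u,v,z):
    K=c["intrinsics"];T=c["T"]
    d=T[:3,:3]@np.linalg.solve(K,[u,v,1.]);o=T[:3,3]
    return o+d*(z-o[2])/d[2]
def pts(c):
    K=c["intrinsics"];T=c["T"];Z=c["z_map"]
    v,u=np.mgrid[:480,:640]
    P=np.stack([(u-K[0,2])/K[0,0]*Z,(v-K[1,2])/K[1,1]*Z,Z],-1)
    return P@T[:3,:3].T+T[:3,3]
E
python3 - <<'E'
from h import *
for n in("top","side"):
    c=camera(n);cv2.imwrite(f"pics/{n}1.png",c["pixels"]);np.savez(f"{n}1.npz",**c)
    print(n,c["T"].round(3).tolist(),c["intrinsics"].round(1).tolist())
print(get_state())
E
```

```text
pics
top [[0.082, -0.974, 0.213, 0.287], [-0.997, -0.08, 0.019, -0.014], [-0.002, -0.214, -0.977, 1.164], [0.0, 0.0, 0.0, 1.0]] [[502.4, 0.0, 320.0], [0.0, 502.4, 242.5], [0.0, 0.0, 1.0]]
side [[-0.771, -0.418, 0.481, -0.043], [-0.637, 0.501, -0.585, 0.636], [0.004, -0.757, -0.653, 0.839], [0.0, 0.0, 0.0, 1.0]] [[548.9, 0.0, 316.3], [0.0, 548.9, 239.9], [0.0, 0.0, 1.0]]
{'t': 0.1, 'joints': array([-1.27898162e+00,  3.14119989e-01, -4.79922009e-02,  1.21018608e+00,
        3.19108148e-05,  1.57079249e+00]), 'joint_vel': array([ 0.00129666, -0.00352719,  0.00239679,  0.00039551, -0.00092631,
       -0.00058941]), 'joint_torque': array([-3.16835039e-04, -5.40766597e+01,  3.40541017e+01,  1.12039075e-02,
       -2.17542942e-05,  5.49492228e-06]), 'position': array([ 0.17247498, -0.57413316,  0.2305362 ]), 'orientation': array([-3.10673566e+00, -4.56545997e-01,  2.93273777e-04]), 'force': array([-1.54186249,  0.16628468,  0.28005283]), 'torque': array([-0.02185427, -0.00200815,  0.04201831]), 'grip_width': 0.08551220474859067}
```

View pics/top1.png

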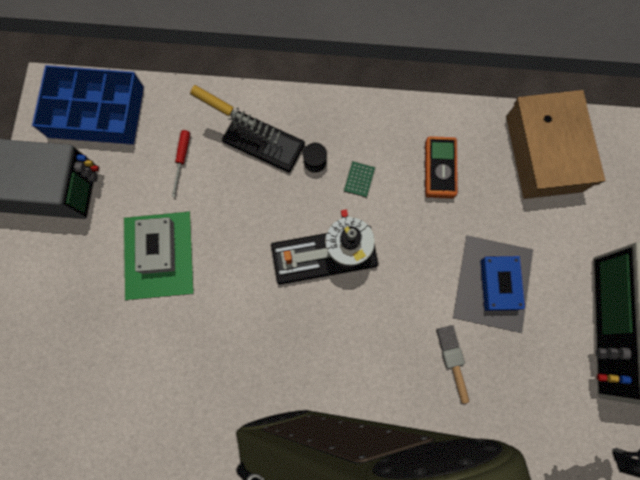

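View pics/side1.png

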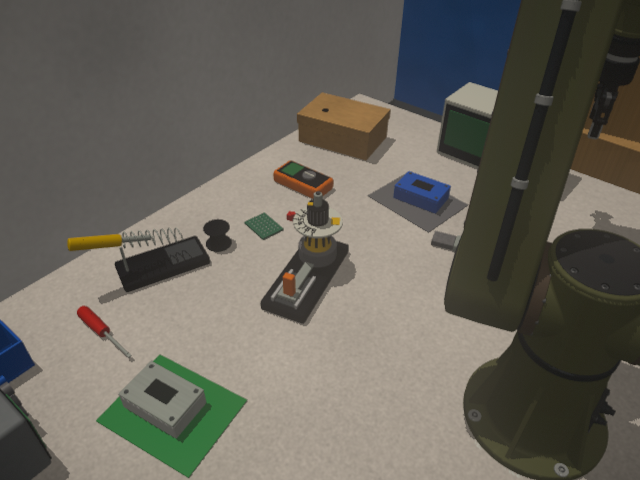

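The bare aluminium box (about 153,245 in the top view) lies on the green mat, so the setting is 8. The dock's pointer is at (345,213) and the orange tab at (289,258). Next I measure the axis, pointer, bar, patch and tab.

```bash
python3 - <<'E'
from h import *
c=dict(np.load("top1.npz"));s=dict(np.load("side1.npz"))
def blobs(c,lo,hi,roi,z,name):
    h=cv2.cvtColor(c["pixels"],cv2.COLOR_BGR2HSV);m=cv2.inRange(h,lo,hi)
    k=np.zeros_like(m);u0,u1,v0,v1=roi;k[v0:v1,u0:u1]=255;m&=k
    n,_,st,ce=cv2.connectedComponentsWithStats(m)
    for i in range(1,n):
        if st[i,4]>4: print(name,ce[i].round(1),st[i,4],[ (zz,ray(c,*ce[i],zz).round(4).tolist()) for zz in z])
for nm,cc,roi in(("top",c,(260,400,190,300)),("side",s,(250,360,170,330))):
    blobs(cc,(0,150,90),(5,255,255),roi,[.121],nm+" red")
    blobs(cc,(170,150,90),(180,255,255),roi,[.121],nm+" red")
    blobs(cc,(6,150,90),(17,255,255),roi,[.085],nm+" orange")
    blobs(cc,(20,120,110),(35,255,255),roi,[.124,.165],nm+" yellow")
    P=pts(cc);u0,u1,v0,v1=roi;P=P[v0:v1,u0:u1].reshape(-1,3)
    for lo,hi in((.112,.130),(.155,.172),(.180,.2),(.078,.092)):
        q=P[(P[:,2]>lo)&(P[:,2]<hi)]
        if len(q)>5:
            print(nm,lo,len(q),q.mean(0).round(4),cv2.minEnclosingCircle(q[:,:2].astype(np.float32)))
crop=np.hstack([cv2.resize(c["pixels"][195:290,265:385],None,fx=4,fy=4,interpolation=2)[:380],cv2.resize(s["pixels"][185:280,280:355],None,fx=4,fy=4,interpolation=2)])
cv2.imwrite("pics/crop1.png",crop);print(crop.shape)
E
```

```text
top red [344.  213.2] 29 [(0.121, [0.5822, -0.0398, 0.121])]
top orange [287.3 255.5] 52 [(0.085, [0.4867, 0.0759, 0.085])]
top yellow [346.5 229. ] 15 [(0.124, [0.5469, -0.0475, 0.124]), (0.165, [0.5367, -0.0462, 0.165])]
top yellow [358.7 254.7] 66 [(0.124, [0.4934, -0.0772, 0.124]), (0.165, [0.4853, -0.0748, 0.165])]
top 0.112 1457 [ 0.5228 -0.054   0.1237] ((0.5322726368904114, -0.052912041544914246), 0.060942862182855606)
top 0.155 287 [ 0.5208 -0.0547  0.1644] ((0.5232195854187012, -0.054917458444833755), 0.022784437984228134)
top 0.18 72 [ 0.5218 -0.0546  0.1913] ((0.5227310061454773, -0.05482719466090202), 0.008983835577964783)
top 0.078 70 [0.487  0.0773 0.0844] ((0.48677173256874084, 0.07663486152887344), 0.011605913750827312)
side red [290.4 213.4] 25 [(0.121, [0.5832, -0.0391, 0.121])]
side orange [299.4 183.6] 543 [(0.085, [0.675, -0.1731, 0.085])]
side orange [287.6 282.5] 183 [(0.085, [0.475, 0.0922, 0.085])]
side yellow [310.1 203.1] 16 [(0.124, [0.5721, -0.0906, 0.124]), (0.165, [0.5369, -0.049, 0.165])]
side yellow [335.1 220.9] 59 [(0.124, [0.4926, -0.0772, 0.124]), (0.165, [0.4619, -0.0363, 0.165])]
side 0.112 976 [ 0.5175 -0.0447  0.1246] ((0.5311686992645264, -0.051385845988988876), 0.06167872995138168)
side 0.155 254 [ 0.5173 -0.0487  0.164 ] ((0.5208402872085571, -0.054000481963157654), 0.023568909615278244)
side 0.18 76 [ 0.5197 -0.0529  0.1898] ((0.5198134779930115, -0.05417888984084129), 0.009367551654577255)
side 0.078 211 [0.4999 0.0081 0.0843] ((0.49497872591018677, 0.011174891144037247), 0.07591475546360016)
(380, 780, 3)
```

View pics/crop1.png

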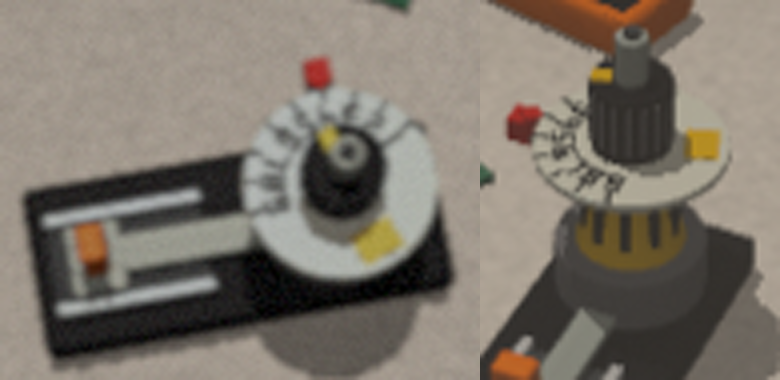

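Axis ≈ (0.5225, −0.0548). The dock's +x is at about 15°. The patch is at 217°, so the bar (number 5) is at about 37°, one click counter-clockwise of the pointer: the sleeve is at 4. It needs 80° clockwise to reach 8. I'll start gripping with the jaws at yaw 55°.

```bash
R='[2.18,3.25,0.15,0,0,0.14,1]'; python3 -m jog '[[[2.18,3.25,0.15,0,0,0.14,1],[2.18,3.25,0.15,0,0,0.14,1],[2.18,3.25,0.15,0,0,0.14,1],[2.18,3.25,0.15,0,0,0.14,1],[2.18,3.25,0.15,0,0,0.14,1],[2.18,3.25,0.15,0,0,0.14,1],[2.18,3.25,0.15,0,0,0.14,1],[2.18,3.25,0.15,0,0,0.14,1]]]' 40
python3 -m jog '[[[2.18,3.25,0.15,0,0,0.14,1],[2.18,3.25,0.15,0,0,0.14,1],[2.18,3.25,0.15,0,0,0.14,1],[2.18,3.25,0.15,0,0,0.14,1],[2.18,3.25,0.15,0,0,0.14,1],[2.18,3.25,0.15,0,0,0.14,1],[2.18,3.25,0.15,0,0,0.14,1],[2.18,3.25,0.15,0,0,0.14,1]]]'
python3 -c "
from h import *
s=get_state();print(s['position'],s['joints'])"
```

```text
t: 1.1
position: [0.3474, -0.3134, 0.2431]
orientation: [-2.386, -2.043, 0.0]
force: [-0.2, -1.3, 0.5]
grip_width: 0.0853
t: 2.1
position: [0.5218, -0.0534, 0.255]
orientation: [-0.936, -2.998, 0.0]
force: [0.7, 0.2, 0.5]
grip_width: 0.0854
[ 0.52175472 -0.05344028  0.25499826] [-1.02021333e-01  1.63002796e-01 -1.85784534e-01  1.22262090e+00
 -7.43199823e-05  5.03074985e-01]
```

```bash
python3 -m jog '[[[0.03,-0.1,-2,0,0,0,1],[0,0,-2,0,0,0,1],[0,0,-2,0,0,0,1],[0,0,-2,0,0,0,1],[0,0,-2,0,0,0,1],[0,0,-1.5,0,0,0,1],[0,0,-0.8,0,0,0,1],[0,0,0,0,0,0,1]]]'
python3 - <<'E'
from h import *
o=[]
for n,(v,u) in(("top",(160,240)),("side",(110,220))):
    c=camera(n);o.append(cv2.resize(c["pixels"][v:v+150,u:u+200],None,fx=2,fy=2,interpolation=2))
cv2.imwrite("pics/near1.png",np.hstack(o))
E
```

```text
t: 3.1
position: [0.5214, -0.0556, 0.1319]
orientation: [-0.943, -2.996, 0.0]
force: [0.0, 0.1, 0.8]
grip_width: 0.085
```

View pics/near1.png

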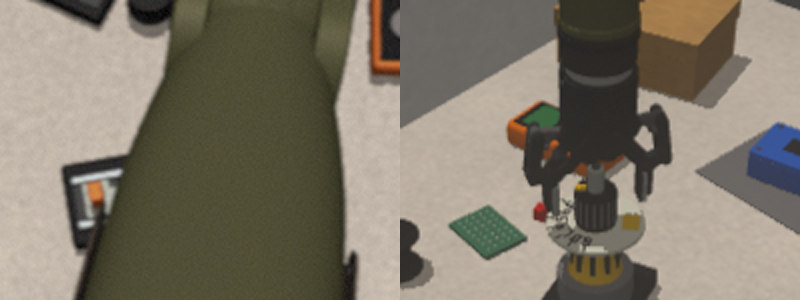

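The side view shows the fingers straddling the hub at about (595,205), clear of the skirt and with no contact force. Closing.

```bash
python3 -m jog '[[[0.05,0.1,0,0,0,0,0],[0,0,0,0,0,0,-0.5],[0,0,0,0,0,0,-1],[0,0,0,0,0,0,-1],[0,0,0,0,0,0,-1],[0,0,0,0,0,0,-1],[0,0,0,0,0,0,-1],[0,0,0,0,0,0,-1]]]' 40
```

```text
t: 4.2
position: [0.5227, -0.0544, 0.1329]
orientation: [0.943, 2.996, 0.001]
force: [-0.7, 1.8, 4.5]
grip_width: 0.043
```

```bash
python3 -m jog '[[[0,0,0,0,0,-0.0873,-1],[0,0,0,0,0,-0.0873,-1],[0,0,0,0,0,-0.0873,-1],[0,0,0,0,0,-0.0873,-1],[0,0,0,0,0,-0.0873,-1],[0,0,0,0,0,-0.0873,-1],[0,0,0,0,0,-0.0873,-1],[0,0,0,0,0,-0.0873,-1]]]'
python3 -m jog '[[[0,0,0,0,0,-0.0873,-1],[0,0,0,0,0,-0.0873,-1],[0,0,0,0,0,-0.0873,-1],[0,0,0,0,0,-0.0873,-1],[0,0,0,0,0,-0.0873,-1],[0,0,0,0,0,-0.0873,-1],[0,0,0,0,0,-0.0873,-1],[0,0,0,0,0,-0.0873,-1]]]'
python3 -m jog '[[[0,0,0,0,0,0,-1],[0,0,0,0,0,0,-1],[0,0,0,0,0,0,-1],[0,0,0,0,0,0,-1],[0,0,0,0,0,0,-0.5],[0,0,0,0,0,0,0.2],[0,0,0,0,0,0,1],[0,0,0,0,0,0,1]]]'
```

```text
t: 5.2
position: [0.5234, -0.0539, 0.1329]
orientation: [1.914, 2.49, 0.004]
force: [2.4, 4.2, 3.4]
grip_width: 0.0433
t: 6.2
position: [0.5243, -0.0539, 0.133]
orientation: [2.65, 1.685, 0.006]
force: [5.7, 3.1, 1.0]
grip_width: 0.0431
t: 7.2
position: [0.5218, -0.0547, 0.1321]
orientation: [-2.649, -1.688, 0.001]
force: [-1.4, -0.5, -0.1]
grip_width: 0.0843
```

```bash
python3 -m jog '[[[0,0,3,0,0,0,1],[0,0,4,0,0,0,1],[0,0,4,0,0,0,1],[-0.92,3.48,0,0,0,0.14,1],[-0.92,3.48,0,0,0,0.14,0],[-0.92,3.48,0,0,0,0.14,-1],[-0.92,3.48,0,0,0,0.14,-1],[-0.92,3.48,0,0,0,0.14,-1]]]'
python3 - <<'E'
from h import *
s=get_state();print(s['position'],s['orientation'],s['grip_width'])
o=[]
for n,(v,u) in(("top",(190,250)),("side",(170,240))):
    c=camera(n);o.append(cv2.resize(c["pixels"][v:v+130,u:u+130],None,fx=3,fy=3,interpolation=2))
    np.savez(f"{n}2.npz",**c)
    m=cv2.inRange(cv2.cvtColor(c["pixels"],cv2.COLOR_BGR2HSV),(20,120,110),(35,255,255))
    k,_,st,ce=cv2.connectedComponentsWithStats(m)
    for i in range(1,k):
        if st[i,4]>4 and 280<ce[i][0]<400 and 170<ce[i][1]<280:
            for z in(.124,.165):
                p=ray(c,*ce[i],z);d=p[:2]-[.5225,-.0548];print(n,ce[i].round(),st[i,4],z,np.hypot(*d).round(3),np.degrees(np.arctan2(d[1],d[0])).round(1))
cv2.imwrite("pics/chk2.png",np.hstack(o))
E
```

```text
t: 8.2
position: [0.4757, 0.1203, 0.2423]
orientation: [1.904, 2.499, -0.0]
force: [0.5, 0.4, -0.5]
grip_width: 0.0119
[0.47566308 0.12026599 0.24226902] [ 1.90406102e+00  2.49875706e+00 -2.70533553e-04] 0.011921550218580124
top [357. 231.] 14 0.124 0.027 -36.3
top [357. 231.] 14 0.165 0.018 -49.7
top [337. 251.] 70 0.124 0.035 135.6
top [337. 251.] 70 0.165 0.042 143.1
side [319. 231.] 66 0.124 0.035 136.3
side [319. 231.] 66 0.165 0.084 132.0
```

View pics/chk2.png

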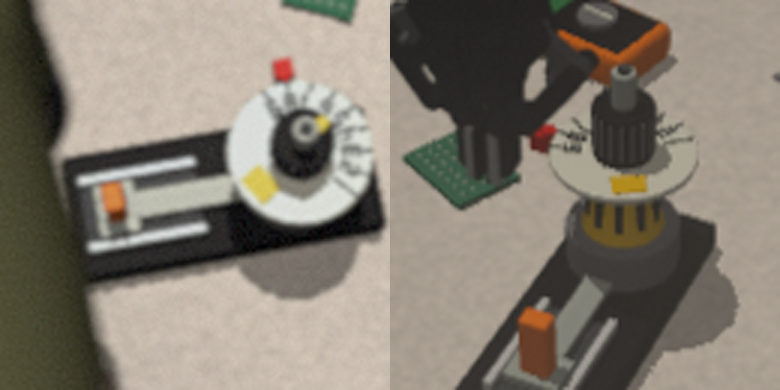

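The patch turned from 217° to 136°, about 81° clockwise, which puts the sleeve at 8. The crop shows the white skirt with the 8 mark at the pointer (280,70) and the tab still open at (112,200). Now I lower the shut fingers beyond the tab and push.

```bash
python3 -m jog '[[[0,0,-3,0,0,0,-1],[0,0,-3,0,0,0,-1],[0,0,-3,0,0,0,-1],[0,0,-3,0,0,0,-1],[0,0,-3,0,0,0,-1],[0,0,-2.6,0,0,0,-1],[0,0,0,0,0,0,-1],[0,0,0,0,0,0,-1]]]'
python3 -m jog '[[[0.13,-0.5,0,0,0,0,-1],[0.13,-0.5,0,0,0,0,-1],[0.13,-0.48,0,0,0,0,-1],[0.13,-0.48,0,0,0,0,-1],[0.13,-0.48,0,0,0,0,-1],[0.13,-0.48,0,0,0,0,-1],[0.13,-0.48,0,0,0,0,-1],[0,0,0,0,0,0,-1]]]'
```

```text
t: 9.3
position: [0.4768, 0.1191, 0.0671]
orientation: [1.91, 2.493, 0.001]
force: [0.9, -0.2, 0.5]
grip_width: -0.0
t: 10.3
position: [0.4854, 0.0849, 0.0663]
orientation: [1.91, 2.494, -0.0]
force: [-0.4, 0.5, -0.0]
grip_width: -0.0003
```

```bash
python3 -m jog '[[[0.05,-0.2,0,0,0,0,-1],[0.05,-0.2,0,0,0,0,-1],[0.04,-0.15,0,0,0,0,-1],[0,0,0,0,0,0,-1],[0,0,0,0,0,0,-1],[0,0,0,0,0,0,-1],[0,0,0,0,0,0,-1],[0,0,0,0,0,0,-1]]]'
python3 - <<'E'
from h import *
o=[]
for n,(v,u) in(("top",(190,250)),("side",(170,240))):
    c=camera(n);o.append(cv2.resize(c["pixels"][v:v+130,u:u+130],None,fx=3,fy=3,interpolation=2))
cv2.imwrite("pics/chk3.png",np.hstack(o))
E
```

```text
t: 11.3
position: [0.4868, 0.0798, 0.0663]
orientation: [1.909, 2.494, -0.0]
force: [1.3, 1.2, -0.2]
grip_width: -0.0002
```

View pics/chk3.png

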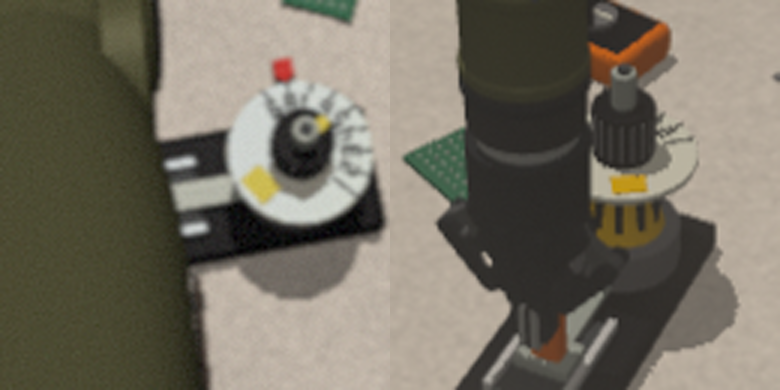

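The fingers stand beside the tab at about (550,335) in the side crop, but part of the tab shows to the right. I check the relative positions numerically.

```bash
python3 - <<'E'
from h import *
A=np.array([.5225,-.0548]);th=np.radians(15);ex=np.array([np.cos(th),np.sin(th)]);ey=np.array([-ex[1],ex[0]])
for nm,c in(("open",dict(np.load("side2.npz"))),("now",camera("side"))):
    P=pts(c);h=cv2.cvtColor(c["pixels"],cv2.COLOR_BGR2HSV)
    m=cv2.inRange(h,(4,120,60),(17,255,255))>0
    q=P[m];xy=(q[:,:2]-A);x=xy@ex;y=xy@ey
    k=(y>.09)&(y<.17)&(abs(x)<.04)&(q[:,2]>.03)
    print(nm,k.sum(),"x",np.percentile(x[k],[2,50,98]).round(4),"y",np.percentile(y[k],[2,50,98]).round(4),"z",np.percentile(q[k,2],[2,98]).round(3))
p=get_state();d=p['position'][:2]-A;print("tcp",d@ex,d@ey,p['force'])
E
```

```text
open 244 x [-0.0119 -0.0031  0.009 ] y [0.1315 0.1426 0.1455] z [0.041 0.087]
now 71 x [-0.0328 -0.0096  0.0042] y [0.1173 0.126  0.1295] z [0.039 0.298]
tcp 0.00024311302327507914 0.13922894930632115 [0.29684678 1.22490823 0.50555985]
```

The tab has moved about 16.5 mm, so I keep pushing until the force rises.

```bash
python3 -m jog '[[[0.03,-0.1,0,0,0,0,-1],[0.03,-0.1,0,0,0,0,-1],[0.02,-0.1,0,0,0,0,-1],[0,0,0,0,0,0,-1],[0,0,0,0,0,0,-1],[0,0,0,0,0,0,-1],[0,0,0,0,0,0,-1],[0,0,0,0,0,0,-1]]]'
```

```text
t: 12.45
position: [0.487, 0.0785, 0.0663]
orientation: [-1.907, -2.493, -0.004]
force: [-2.1, 7.3, 0.5]
grip_width: 0.0001
```

```bash
python3 -m jog '[[[0.03,-0.1,0,0,0,0,-1],[0.03,-0.1,0,0,0,0,-1],[0,0,0,0,0,0,-1],[0,0,0,0,0,0,-1],[0,0,0,0,0,0,-1],[0,0,0,0,0,0,-1],[0,0,0,0,0,0,-1],[0,0,0,0,0,0,-1]]]'
python3 -m jog '[[[-0.25,0.95,0,0,0,0,-1],[-0.5,1.9,0,0,0,0,-1],[-0.5,1.9,0,0,0,0,-1],[0,0,3,0,0,0,-1],[0,0,5,0,0,0,-1],[0,0,5,0,0,0,-1],[-1,4,3,0,0,0,-1],[-1,4,0,0,0,0,-1]]]'
python3 - <<'E'
from h import *
A=np.array([.5225,-.0548]);th=np.radians(15);ex=np.array([np.cos(th),np.sin(th)]);ey=np.array([-ex[1],ex[0]])
o=[]
for n in("side","top"):
  for nm,c in(("open",dict(np.load(n+"2.npz"))),("now",camera(n))):
    P=pts(c);h=cv2.cvtColor(c["pixels"],cv2.COLOR_BGR2HSV)
    m=cv2.inRange(h,(4,120,60),(17,255,255))>0
    q=P[m];xy=(q[:,:2]-A);x=xy@ex;y=xy@ey
    k=(y>.09)&(y<.17)&(abs(x)<.02)&(q[:,2]>.03)&(q[:,2]<.1)
    t=k&(q[:,2]>.08)
    print(n,nm,k.sum(),"y",np.percentile(y[k],[2,50,98]).round(4),"top y",y[t].mean().round(4),t.sum())
    ys,xs=np.where(cv2.inRange(h,(20,120,110),(35,255,255)));g=(xs>290)&(xs<380)&(ys>(220 if n=="side" else 240))&(ys<275)
    d=ray(c,xs[g].mean(),ys[g].mean(),.124)[:2]-A;print(" patch",np.degrees(np.arctan2(d[1],d[0])).round(1),g.sum())
  u,v=(240,170) if n=="side" else (250,190)
  o.append(cv2.resize(c["pixels"][v:v+130,u:u+130],None,fx=3,fy=3,interpolation=2))
cv2.imwrite("pics/chk4.png",np.hstack(o))
E
```

```text
t: 13.45
position: [0.4871, 0.0783, 0.0664]
orientation: [-1.903, -2.491, -0.008]
force: [-3.2, 13.8, 2.2]
grip_width: -0.0001
t: 14.45
position: [0.4574, 0.2032, 0.2293]
orientation: [1.909, 2.49, 0.006]
force: [0.4, 0.7, 0.3]
grip_width: 0.0
side open 244 y [0.1315 0.1426 0.1455] top y 0.1384 78
 patch 136.3 66
side now 234 y [0.1138 0.1253 0.1287] top y 0.1213 73
 patch 136.3 66
top open 75 y [0.1289 0.1356 0.142 ] top y 0.1357 59
 patch 135.6 70
top now 72 y [0.1125 0.1186 0.1247] top y 0.1185 59
 patch 135.5 71
```

View pics/chk4.png

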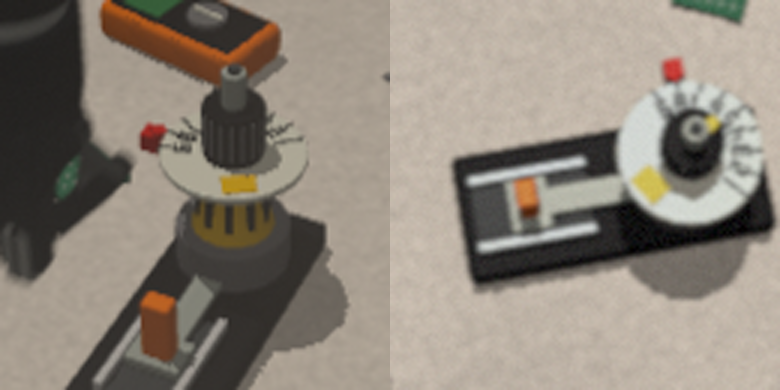

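The tab stopped hard (13.8 N), but it travelled only about 17.2 mm, so either the slide started slightly pushed in or it was blocked early. I check its absolute position against the dock's +y end (175 mm) and the nose, each within one camera.

```bash
python3 - <<'E'
from h import *
A=np.array([.5225,-.0548])
for n in("top","side"):
    c=camera(n);P=pts(c);h=cv2.cvtColor(c["pixels"],cv2.COLOR_BGR2HSV)
    om=cv2.inRange(h,(4,120,60),(17,255,255))>0
    near=np.hypot(*(P[...,:2]-A).transpose(2,0,1))<.25
    dm=(cv2.inRange(h,(0,0,0),(180,90,70))>0)&near&(P[...,2]>.018)&(P[...,2]<.034)
    box=cv2.minAreaRect(P[dm][:,:2].astype(np.float32));print(n,"dock",[np.round(b,4) for b in box])
    for deg in(14,15):
        th=np.radians(deg);ey=np.array([-np.sin(th),np.cos(th)])
        D=P[dm][:,:2]@ey;T=P[om&near&(P[...,2]>.081)&(P[...,2]<.09)];T=T[abs((T[:,:2]-A)@ey-.12)<.03][:,:2]@ey
        N=P[near&(P[...,2]>.19)&(P[...,2]<.2)][:,:2]@ey
        rng=lambda a:np.round([a.min(),a.max(),(a.min()+a.max())/2],4)
        print(deg,"dock end-tab",(np.percentile(D,99.7)-T.mean()).round(4),"tab-nose",(T.mean()-rng(N)[2]).round(4),rng(N),rng(T))
E
```

```text
top dock [array([0.5968, 0.0204]), array([0.2821, 0.2344]), np.float64(14.9962)]
14 dock end-tab 0.0522 tab-nose 0.1181 [-0.1876 -0.1714 -0.1795] [-0.068  -0.0543 -0.0612]
15 dock end-tab 0.0521 tab-nose 0.1182 [-0.1962 -0.18   -0.1881] [-0.0766 -0.0629 -0.0697]
side dock [array([0.6008, 0.0267]), array([0.2964, 0.2372]), np.float64(15.0837)]
14 dock end-tab 0.0546 tab-nose 0.1196 [-0.1862 -0.1708 -0.1785] [-0.0687 -0.052  -0.0603]
15 dock end-tab 0.0547 tab-nose 0.1196 [-0.1948 -0.1794 -0.1871] [-0.0773 -0.0605 -0.0689]
```

Both views put the tab at 118–121 mm from the axis, which agrees with home (120 mm). Because the travel read short, I push once more and harder to be sure.

```bash
python3 -m jog '[[[0.85,-3.65,0,0,0,0,-1],[0.85,-3.65,0,0,0,0,-1],[0,0,-4,0,0,0,-1],[0,0,-4,0,0,0,-1],[0,0,-4,0,0,0,-1],[0,0,-3,0,0,0,-1],[0,0,-1.3,0,0,0,-1],[0,0,0,0,0,0,-1]]]'
python3 -m jog '[[[0.4,-1.6,0,0,0,0,-1],[0.4,-1.6,0,0,0,0,-1],[0.3,-1.2,0,0,0,0,-1],[0.12,-0.5,0,0,0,0,-1],[0.1,-0.4,0,0,0,0,-1],[0.1,-0.3,0,0,0,0,-1],[0.1,-0.3,0,0,0,0,-1],[0,0,0,0,0,0,-1]]]'
```

```text
t: 15.65
position: [0.4721, 0.1285, 0.0628]
orientation: [-1.91, -2.493, 0.003]
force: [-0.1, 0.2, 0.5]
grip_width: 0.0001
t: 16.65
position: [0.4857, 0.0776, 0.0638]
orientation: [-1.897, -2.488, -0.017]
force: [-8.5, 24.1, 9.0]
grip_width: -0.0
```

It stops at the same place at 24 N, so that is a hard stop. I back off, make a last numeric check and hand in.

```bash
python3 -m jog '[[[-0.25,0.95,0,0,0,0,-1],[-0.5,1.9,0,0,0,0,-1],[-0.5,1.9,0,0,0,0,-1],[0,0,3,0,0,0,-1],[0,0,5,0,0,0,-1],[0,0,5,0,0,0,-1],[-1,4,3,0,0,0,-1],[0,0,0,0,0,0,-1]]]'
python3 - <<'E'
from h import *
A=np.array([.5225,-.0548]);ey=np.array([-np.sin(.262),np.cos(.262)])
for n in("top","side"):
    c=camera(n);P=pts(c);h=cv2.cvtColor(c["pixels"],cv2.COLOR_BGR2HSV)
    m=(cv2.inRange(h,(4,120,60),(17,255,255))>0)&(P[...,2]>.08)&(P[...,2]<.095)
    y=(P[m][:,:2]-A)@ey;y=y[abs(y-.12)<.03]
    ys,xs=np.where(cv2.inRange(h,(20,120,110),(35,255,255)));g=(xs>290)&(xs<380)&(ys>(220 if n=="side" else 240))&(ys<275)
    d=ray(c,xs[g].mean(),ys[g].mean(),.124)[:2]-A
    c0=np.load(n+"1.npz")["pixels"]
    print(n,"tab",y.mean().round(4),"patch",np.degrees(np.arctan2(d[1],d[0])).round(1))
    if n=="top":
        for nm,(u,v,w,k) in dict(metal=(120,205,80,95),plastic=(450,230,85,105),spool=(300,138,30,38),perf=(340,155,38,45),meter=(420,130,45,75),brush=(430,320,42,85)).items():
            print(nm,cv2.absdiff(c["pixels"][v:v+k,u:u+w],c0[v:v+k,u:u+w]).mean().round(1))
s=get_state();print(s["t"],s["position"],s["force"])
finish_job()
E
```

```text
t: 17.65
position: [0.4667, 0.1599, 0.226]
orientation: [1.904, 2.495, 0.007]
force: [0.1, -0.4, -1.0]
grip_width: 0.0
top tab 0.1188 patch 135.5
metal 42.6
plastic 28.2
spool 20.6
perf 31.4
meter 26.1
brush 34.7
side tab 0.121 patch 136.5
17.75 [0.46520038 0.15785055 0.22305659] [-1.03906254 -0.54689911  0.195883  ]
the job is handed in; nothing more can be done
```

I set the sleeve to 8, because the aluminium box lies on the green mat, then pushed the lock slide home and handed the job in at 17.75 s. Handing in gives no verdict.

- **Sleeve:** It started at 4, and I turned it 80° clockwise. The yellow patch moved from 217° to 136°, which puts number 8 at the pointer within about 1°. It stayed there after locking.
- **Lock slide:** The tab ended 118.8 mm (top camera) and 121.0 mm (side camera) from the sleeve's axis; home is 120 mm. It stopped at the same place at 14 N and again at 24 N.
- **Travel read short:** The measured travel was about 17 mm instead of 20 mm. I take this to mean the slide started about 3 mm in, but I could not confirm that.
- **Boxes and bystanders:** I never reached near them. My last before/after picture comparison of them failed to show this: it gave large differences (21 to 43 grey levels) on all six patches checked, including areas the arm never went near. I suspect a change in lighting or exposure, but I did not look into it before handing in. I did not check the red screwdriver.
- **Robot:** At hand-in the gripper was clear of everything, with force readings at noise level.

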